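# Fit the plug-in silencer to the bench air block and turn on the air

## Robot

A 6-joint arm with a two-finger parallel gripper is mounted at the origin on the work surface. World frame = base frame: x ahead of the robot, y to its left, z up, the work surface at z = 0. Lengths are in m, angles in rad, forces in N, time in s.
With the tool pointing down it reaches from about 0.35 to 0.85 m from the base axis. Payload 8.1 kg.
Tool frame: the origin (TCP) lies at the centre of the arm's flange, where the gripper is bolted on; the fingertips stand 186 mm ahead of it and the grasp point (between the pads) lies 167 mm ahead of it; z points along the fingers, y is the direction in which the jaws open and shut (so a half turn about z gives the same grasp; the last joint's range is limited). The gripper opens to 93 mm and grips with 3 to 60 N. Pads are 15 mm wide; open, the fingers measure 128 mm over their backs; the gripper's body (75 mm by 188 mm) begins 65 mm behind the grasp point.
Start: joints at [1.151, 0.13, 1.488, -0, 1.523, -0.085], TCP at [0.197, 0.567, 0.405] pointing down, gripper open.
Joint ranges: [-2.96, 2.96], [-0.89, 2.26], [0.02, 2.5], [-1.34, 4.48], [0, 2.73], [-2.66, 2.66]. Speed limits (rad/s): [2.39, 2.39, 2.79, 3.14, 3.14, 3.14].

## Interface

Orientations are given as a rotation vector (axis times angle).
In Python, from plant import robot, viewer, order gives the robot as it stands.
- The arm moves only by the tool apply_moves, never from a script. Its argument "deltas" is a list of rows, each a list of 3 entries, a list of its own where there are three numbers: the finger opening in mm, from 0 to 93, then the shift along the tool's x, y, z in mm, then the turn about the tool's z in rad. In form: [[grip, [dx, dy, dz], yaw], ...]. A call has 1 to 5 rows; each row shifts and turns the commanded pose from where the row before left it, along the tool's axes as they then stand; what a row does not reach is not made up. A row lasts 1/8 s, in which the tool goes at most 62.5 mm and 10.7 degrees, less where a joint would pass 70% of its speed; a pose out of reach is approached as far as the arm can. A call is refused whole if a number of a shift passes 62.5 or a number of a turn 0.188, either way. A call with a gripper value outside its range is refused whole. The fingers move at their own pace and stop on an object; "grip_force" is the grip in N (left out, the last holds). Time passes only in rows, so rows that do not move let the fingers close. It gives the time, the measured TCP pose, the force and the opening at its end, in the units of the state.
- robot.read_state(): the state, without advancing time (a new reading comes with each control period).
- viewer.read_camera(name): name is "scene" or "top" or "wrist"; returns the picture (384x512x3 uint8, blue, green, red); there is no depth.
- viewer.get_calibration(name): a dict with "fx", "fy", "cx", "cy" (pixels), "distortion" ([k1, k2, p1, p2, k3] as OpenCV has them; the pictures are not rectified), "R" (3x3) and "t" (3): a world point X has camera coordinates R X + t. Camera axes: x right, y down, z forward; pixel columns grow to the right and rows downward; lengths in m; the calibration is good to about 2 mm. A picture is of the moment at which its call begins: read the wrist's pose just before it. get_calibration takes no time and is no camera call; for the wrist camera it gives the pose at the moment of the call.
- order.close_job(): hands the job in, once; it reports no verdict.
The state is a dict: "t": time; "q": joint angles; "dq": joint speeds; "joint_torque": joint torques, N m; "tool_pos": TCP position; "orientation": TCP orientation; "force": force on the tool from outside, world axes, zero at the start; "wrist_torque": the same for the moment, N m; "opening": finger opening in m.
Only numpy, scipy, OpenCV 4.12 (cv2) and the standard library are available. Lean on these libraries where they do the work, as an engineer would, in place of code of your own. Each camera call takes 0.05 s, during which the arm holds its last target. There are 200 camera calls.

## Task

Take the green-headed silencer out of the white rack and push its blue tube into the orange push-fit collet of the air block, through the drag of the seal until you feel it seat firmly on the solid stop inside, without ramming the stop. Let go, then swing the red-knobbed lever on the block all the way over to turn on the air. Leave the white and red silencers and the pigment jar where they are.

Things in the scene. Friction and masses are not known exactly. Their poses are not given: they have to be found in the camera images.
- green_silencer: Plug-in air silencer, upright, 125 mm tall, about 60 g: blue rigid tube 14 mm in diameter and 75 mm long below (its tip tapers to 9 mm over the last 4 mm), square neon-green head 24 x 24 x 50 mm above, its flats along x and y. Origin: centre of the tube's lower end; z up along the tube. Starts in one of the rack's three holes, tip 30 mm below the rack's top, loose fit, flats square to the rack.
- green_head (a point): Middle of the green head, on the axis, 100 mm above the tube's lower end: the place to grip, across two opposite flats (24 mm wide).
- rack: White block 70 x 240 x 45 mm (x, y, z), fixed, with three holes in a row along its y axis, 80 mm apart, each 30 mm deep, holding the three silencers. Origin: centre of its underside.
- air_block: Aluminium block 80 x 220 x 60 mm (x, y, z), fixed; origin at the centre of its underside. On its top the orange push-fit collet is centred at y = +60 mm and the lever's grey base (70 x 50 x 25 mm) at y = -75 mm; z up.
- port_mouth (a point): Centre of the upper rim of the orange push-fit collet, 68 mm above the bench. The collet is a fixed flared ring 8 mm high, 22 mm wide inside at the rim, narrowing to the bore of 15.5 mm; the bore runs straight down.
- bore_top (a point): Centre of the bore's upper end, 8 mm below port_mouth. A rubber seal disc waits 5 to 9 mm below this point: the tube must push it down ahead of itself against a steady drag of about 8 N. That is not the end: the rigid steel stop lies deeper, 22 to 36 mm below this point, and there the resistance rises sharply. The tube is not pushed back when let go.
- stop_post: Steel stop at the bottom of the bore, on its axis, out of sight. Origin: in the block's underside, 60 mm below bore_top. The height of its upper face, on which the tube must land, differs from block to block (24 to 38 mm above this origin) and is not measured. Seated firmly means at least 3 N on it, on top of the seal's drag; more than 25 N on it damages it.
- air_lever (a joint): Angle of the air lever, 0 = off (leaning to the block's -x side), 1.0 rad = fully on (leaning to the block's +x side). It turns about the block's y axis, 82 mm above the bench, needs about 1 N at the knob and stays where it is left.
- air_lever_tip (a point): Centre of the lever's red ball knob, 26 mm in diameter, 70 mm from the lever's pivot, on a 10 mm steel rod.
- white_silencer: Same shape as the green one with a white head, in the rack: leave it alone.
- red_silencer: Same shape with a red head, in the rack: leave it alone.
- pigment_jar: White jar with a yellow lid, 56 mm in diameter, 70 mm tall, loose on the bench: leave it alone.
There are look-alikes about, which are no part of the job. What is meant by the green_silencer is not purple, and is the larger of those in its own colour.

How it is judged:
On the way, in this order (a step that is already met when the one before it is completed fails the run):
1. the tube of the green silencer presses on the stop inside the port with at least 3 N (contact force between green_silencer and stop_post above 3 N and horizontal distance between green_silencer and port_mouth below 0.003 m and z of green_silencer in the frame of bore_top below -0.02 m), for 0.05 s.
2. the silencer has been let go and the air lever is swung fully on (value of joint air_lever above 0.85 rad and contact force between the fingers and green_silencer below 0.1 N), for 0.1 s.
At the end, for the whole second after the job is handed in: The green silencer stands upright in the collet, let go and at rest, its tube resting on the stop inside (not hung up on the seal above it), within 3 mm of the bore's axis and 0.1 rad of upright, and the air lever is on (at least 0.85 rad) (contact force between green_silencer and stop_post above 0.05 N and z of green_silencer in the frame of bore_top below -0.02 m and horizontal distance between green_silencer and port_mouth below 0.003 m and angle between green_silencer's own z axis and vertical below 0.1 rad and linear speed of green_silencer below 0.02 m/s and value of joint air_lever above 0.85 rad); the robot touches nothing.
It fails at once if the tube presses on the stop with more than 25 N (contact force between green_silencer and stop_post above 25 N).
It fails at once if the white or the red silencer or the pigment jar is moved by more than 20 mm (distance of any of white_silencer, red_silencer, pigment_jar from where it was at the start of the episode above 0.02 m).
It also fails if it takes over 69 s, if anything falls off the work surface, if the arm or the gripper's body presses on something with over 40 N, if the wrist force passes 120 N, or if a joint passes its speed limit or range.

## Working session

There is one attempt and no reset: what is moved stays moved. The work goes in short steps, Python scripts to look and compute and a tool call to move; the robot and the scene stay as the last step left them, time stands still between calls to the robot, and variables do not carry over. Pictures are saved under pics/ and viewed, about 8 in all and at most 12, crops included, and the job is handed in when it is done.

Besides the shell and the picture viewer there is one more tool, called in YAML: its name, and indented under it one key for each argument. apply_moves: Moves the arm, as the interface text tells. Its arguments: {"type":"object","properties":{"deltas":{"type":"array"},"grip_force":{"type":"number"}},"required":["deltas"]}

```bash
mkdir -p pics; ls
python3 - <<'E'
from plant import robot, viewer, order
import cv2,numpy as np
s=robot.read_state();print({k:np.round(v,3).tolist() for k,v in s.items()})
a=[]
for n in("scene","top"):
    im=viewer.read_camera(n);cv2.imwrite(f"pics/{n}0.png",im)
    c=viewer.get_calibration(n);print(n,{k:np.round(v,3).tolist() for k,v in c.items()})
    a.append(im)
E
```

```text
pics
{'t': 0.0, 'q': [1.151, 0.131, 1.489, 0.0, 1.523, -0.085], 'dq': [-0.0, 0.002, -0.001, -0.001, 0.002, 0.001], 'joint_torque': [0.003, -55.985, -49.176, 0.077, 0.036, -0.0], 'tool_pos': [0.197, 0.566, 0.404], 'orientation': [-0.523, -3.097, 0.003], 'force': [0.337, -0.244, 0.289], 'wrist_torque': [0.026, 0.042, -0.007], 'opening': 0.093}
scene {'fx': 389.945, 'fy': 389.945, 'cx': 260.98, 'cy': 200.226, 'distortion': [0.0, 0.0, 0.0, 0.0, 0.0], 'R': [[-0.408, 0.913, 0.01], [0.568, 0.262, -0.78], [-0.715, -0.312, -0.625]], 't': [0.221, -0.241, 1.201]}
top {'fx': 370.27, 'fy': 370.27, 'cx': 257.456, 'cy': 194.998, 'distortion': [0.007, 0.0, 0.0, 0.0, 0.0], 'R': [[0.005, -1.0, -0.004], [-0.969, -0.004, -0.246], [0.246, 0.005, -0.969]], 't': [-0.014, 0.593, 0.69]}
```

View pics/scene0.png

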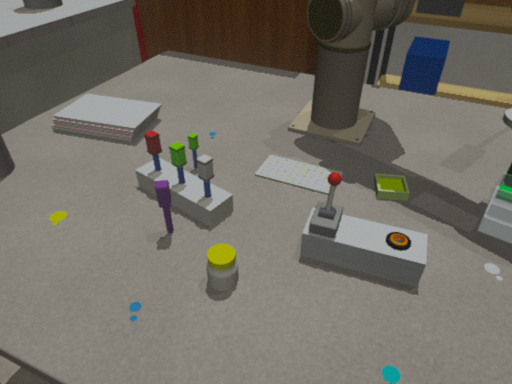

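View pics/top0.png

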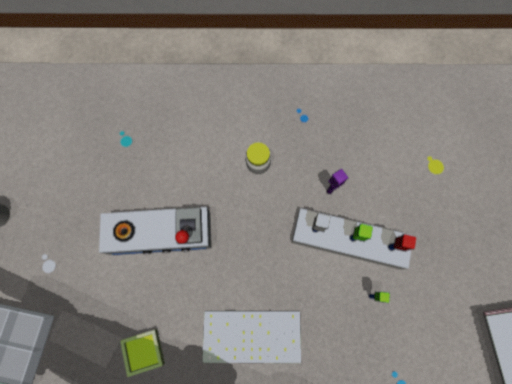

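The scene view shows the rack with the large green head in its middle hole at (178,155), red and white either side of it. A small green look-alike stands outside the rack at (193,142). In the top view, large green is at (362,232), the orange collet at (124,231), the red knob at (182,237) and the jar at (258,155).

```bash
cat > h.py <<'E'
import cv2,numpy as np
def ray(c,uv):
    K=np.array([[c['fx'],0,c['cx']],[0,c['fy'],c['cy']],[0,0,1.]])
    p=cv2.undistortPoints(np.array([[uv]],float),K,np.array(c['distortion'],float))[0,0]
    R=np.array(c['R']);d=R.T@np.array([p[0],p[1],1]);return -R.T@np.array(c['t']),d/np.linalg.norm(d)
def plane(c,uv,z):
    o,d=ray(c,uv);return o+d*(z-o[2])/d[2]
def tri(c1,u1,c2,u2):
    o1,d1=ray(c1,u1);o2,d2=ray(c2,u2)
    s=np.linalg.lstsq(np.c_[d1,-d2],o2-o1,rcond=None)[0]
    a,b=o1+s[0]*d1,o2+s[1]*d2;return (a+b)/2,np.linalg.norm(a-b)
HS={'green':[((40,120,60),(62,255,255))],'red':[((0,140,60),(6,255,255)),((174,140,60),(180,255,255))],'orange':[((7,150,90),(20,255,255))],
 'purple':[((130,100,40),(160,255,255))]}
def blobs(im,col,minA=20):
    h=cv2.cvtColor(im,cv2.COLOR_BGR2HSV);m=sum(cv2.inRange(h,np.array(a),np.array(b)) for a,b in HS[col])
    n,l,st,ce=cv2.connectedComponentsWithStats(m.astype(np.uint8))
    return [(np.round(ce[i],1).tolist(),st[i].tolist()) for i in range(1,n) if st[i][4]>=minA],l
E
python3 - <<'E'
from h import *
from plant import viewer
for n in("scene","top"):
    im=cv2.imread(f"pics/{n}0.png");c=viewer.get_calibration(n)
    print(n,'cam',-np.array(c['R']).T@c['t'])
    for k in('green','red','orange'):
        for b in blobs(im,k)[0]:print(k,b, [np.round(plane(c,b[0],z),3).tolist() for z in((.115,.14) if k!='orange' else (.068,))])
E
python3 - <<'E'
import cv2,numpy as np
a=cv2.imread('pics/top0.png')[190:270,80:430];cv2.imwrite('pics/c0.png',cv2.resize(a[:,:],None,fx=2.28,fy=2.28,interpolation=2))
b=cv2.imread('pics/top0.png');
E
```

```text
scene cam [1.08556687 0.23710421 0.56095755]
green ([192.7, 140.7], [188, 133, 10, 16, 126]) [[0.445, -0.213, 0.115], [0.481, -0.187, 0.14]]
green ([177.6, 154.0], [170, 142, 16, 26, 294]) [[0.506, -0.212, 0.115], [0.539, -0.187, 0.14]]
red ([139.5, 31.0], [133, 0, 14, 62, 342]) [[-0.197, -0.855, 0.115], [-0.125, -0.794, 0.14]]
red ([150.8, 134.0], [145, 131, 13, 7, 63]) [[0.459, -0.316, 0.115], [0.495, -0.285, 0.14]]
red ([150.4, 145.0], [146, 138, 10, 14, 34]) [[0.5, -0.287, 0.115], [0.533, -0.258, 0.14]]
red ([334.5, 178.1], [329, 172, 13, 13, 124]) [[0.451, 0.118, 0.115], [0.487, 0.124, 0.14]]
orange ([398.5, 238.7], [390, 233, 18, 13, 145]) [[0.519, 0.262, 0.068]]
top cam [ 0.40537303 -0.01513816  0.81391122]
green ([363.5, 232.2], [354, 224, 18, 16, 198]) [[0.511, -0.213, 0.115], [0.507, -0.206, 0.14]]
green ([383.5, 296.7], [379, 292, 10, 10, 90]) [[0.393, -0.241, 0.115], [0.393, -0.233, 0.14]]
red ([181.8, 236.3], [176, 230, 13, 13, 136]) [[0.501, 0.132, 0.115], [0.498, 0.126, 0.14]]
red ([407.5, 242.3], [398, 235, 18, 15, 185]) [[0.492, -0.294, 0.115], [0.489, -0.284, 0.14]]
orange ([122.0, 229.6], [116, 223, 15, 15, 126]) [[0.521, 0.264, 0.068]]
```

View pics/c0.png

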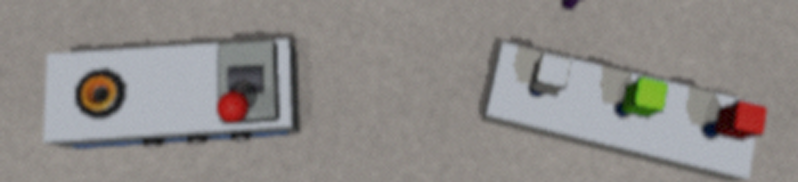

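The crop shows the same layout: rack yawed about -13° and block nearly square, with the knob leaning to the -x side.

```bash
cat >> h.py <<'E'
from scipy.spatial.transform import Rotation as Ro
def tool(s):
    return np.array(s['tool_pos']),Ro.from_rotvec(s['orientation']).as_matrix()
def goto(s,xyz,jaw=None):
    "shift in tool axes (mm, before turning) to bring TCP to xyz; yaw to bring tool y to world angle jaw (mod pi)"
    p,R=tool(s);d=1000*R.T@(np.array(xyz)-p);y=0
    if jaw is not None:
        t=R.T@np.array([np.cos(jaw),np.sin(jaw),0]);y=np.arctan2(-t[0],t[1]);y=(y+np.pi/2)%np.pi-np.pi/2
    print('pos',np.round(p,4),'tooly',np.round(R[:,1],3),'z',np.round(R[:,2],3),'shift',np.round(d,1),'yaw',round(y,3));return d,y
E
python3 - <<'E'
from h import *
from plant import robot
s=robot.read_state();print(tool(s)[1].round(3));goto(s,(.508,-.211,.404),-.227)
E
```

```text
[[-0.944  0.329 -0.001]
 [ 0.329  0.944 -0.002]
 [ 0.    -0.002 -1.   ]]
pos [0.197  0.5665 0.4038] tooly [ 0.329  0.944 -0.002] z [-0.001 -0.002 -1.   ] shift [-549.2 -632.2    0.8] yaw 1.463
```

apply_moves:
  deltas:
    - [93,[-56.5,-9.7,0],0.0914]
    - [93,[-56.5,-9.7,0],0.0914]
    - [93,[-56.5,-9.7,0],0.0914]
    - [93,[-56.5,-9.7,0],0.0914]
    - [93,[-56.5,-9.7,0],0.0914]

```text
t: 0.72
tool_pos: [0.4179, 0.3848, 0.4042]
orientation: [-1.216, -2.896, 0.001]
force: [0.2, 0.8, -0.0]
opening: 0.0928
```

apply_moves:
  deltas:
    - [93,[-56.5,-9.7,0],0.0914]
    - [93,[-56.5,-9.7,0],0.0914]
    - [93,[-56.5,-9.7,0],0.0914]
    - [93,[-56.5,-9.7,0],0.0914]
    - [93,[-56.5,-9.7,0],0.0914]

```text
t: 1.35
tool_pos: [0.5346, 0.1256, 0.4042]
orientation: [-1.84, -2.546, 0.001]
force: [1.0, 1.0, 0.6]
opening: 0.0931
```

apply_moves:
  deltas:
    - [93,[-56.5,-9.7,0],0.0914]
    - [93,[-56.5,-9.7,0],0.0914]
    - [93,[-56.5,-9.7,0],0.0914]
    - [93,[-56.5,-9.7,0],0.0914]
    - [93,[-56.5,-9.7,0],0.0914]

```text
t: 1.98
tool_pos: [0.525, -0.1584, 0.4043]
orientation: [-2.369, -2.063, 0.0]
force: [0.2, -0.4, -0.8]
opening: 0.0931
```

apply_moves:
  deltas:
    - [93,[-56.5,-9.7,0],0.0914]
    - [93,[0,0,0],0]
    - [93,[0,0,0],0]

```text
t: 2.35
tool_pos: [0.5082, -0.2111, 0.4043]
orientation: [-2.457, -1.956, -0.0]
force: [-0.4, 0.0, -0.7]
opening: 0.0929
```

Run:
```python
from h import *
from plant import robot,viewer
s=robot.read_state();c=viewer.get_calibration('wrist');im=viewer.read_camera('wrist')
cv2.imwrite('pics/w1.png',im)
print(tool(s)[1].round(3),s['t'], 'cam',-np.array(c['R']).T@c['t'])
goto(s,(.508,-.211,.404),-.227)
for k in('green','red'):
    for b in blobs(im,k)[0]:print(k,b,np.round(plane(c,b[0],.14),4),np.round(plane(c,b[0],.115),4))
```

```text
[[ 0.225  0.974 -0.001]
 [ 0.974 -0.225  0.001]
 [ 0.001 -0.001 -1.   ]] 2.35 cam [ 0.52478031 -0.14023343  0.38492156]
pos [ 0.5082 -0.2111  0.4043] tooly [ 0.974 -0.225 -0.001] z [-0.001  0.001 -1.   ] shift [ 0.1 -0.3  0.3] yaw 0.001
green ([257.1, 188.5], [244, 170, 27, 37, 932]) [ 0.5102 -0.2059  0.14  ] [ 0.5088 -0.2126  0.115 ]
red ([256.2, 264.4], [244, 246, 25, 36, 777]) [ 0.4939 -0.274   0.14  ] [ 0.4908 -0.2876  0.115 ]
```

View pics/w1.png

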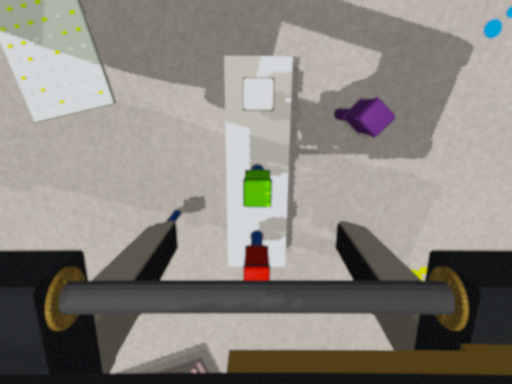

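The wrist view shows the green head, with its top face at about (257,193), centred between the fingers. The red and white heads lie in line with the rack, and the purple look-alike is clear of the path. The small green one is left of the left finger, also clear. I'll descend and grip.

apply_moves:
  deltas:
    - [70,[0,1,40],0]
    - [70,[0,0,40],0]
    - [60,[0,0,32],0]
    - [60,[0,0,10],0]
    - [60,[0,0,0],0]

```text
t: 3.02
tool_pos: [0.5096, -0.2106, 0.2827]
orientation: [-2.456, -1.958, 0.0]
force: [0.4, 0.5, 0.5]
opening: 0.06
```

apply_moves:
  deltas:
    - [30,[0,0,0],0]
    - [20,[0,0,0],0]
    - [20,[0,0,0],0]
    - [20,[0,0,0],0]
    - [20,[0,0,0],0]
  grip_force: 45

```text
t: 3.65
tool_pos: [0.5094, -0.2117, 0.2831]
orientation: [2.458, 1.956, 0.0]
force: [0.3, -0.1, 1.9]
opening: 0.0236
```

apply_moves:
  deltas:
    - [20,[0,0,0],0]
    - [20,[0,0,0],0]

```text
t: 3.9
tool_pos: [0.5094, -0.2116, 0.283]
orientation: [2.458, 1.956, 0.0]
force: [-0.7, -0.1, 3.8]
opening: 0.0239
```

apply_moves:
  deltas:
    - [20,[0,0,-15],0]
    - [20,[0,0,-30],0]
    - [20,[0,0,-40],0]
    - [20,[0,0,-40],0]
    - [20,[0,0,-40],0]

```text
t: 4.53
tool_pos: [0.509, -0.2113, 0.4498]
orientation: [2.458, 1.956, 0.0]
force: [-0.1, 0.9, -0.7]
opening: 0.0238
```

Run:
```python
from h import *
from plant import robot
s=robot.read_state();print(s['opening'],s['force']);goto(s,(.520,.263,.443),0)
```

```text
0.023794664077021983 [-0.10039592  0.85512771 -0.68035827]
pos [ 0.509  -0.2113  0.4498] tooly [ 0.974 -0.224  0.   ] z [ 0. -0. -1.] shift [464.7 -95.7   6.8] yaw -0.226
```

apply_moves:
  deltas:
    - [20,[30,-6,0],0]
    - [20,[50,-10,0],0]
    - [20,[50,-10,0],0]
    - [20,[50,-10,0],0]
    - [20,[50,-10,0],0]

```text
t: 5.15
tool_pos: [0.5157, 0.0245, 0.4486]
orientation: [2.458, 1.956, 0.001]
force: [0.2, -0.3, -1.4]
opening: 0.0238
```

apply_moves:
  deltas:
    - [20,[50,-10,0],0]
    - [20,[50,-10,0],0]
    - [20,[50,-10,0],0]
    - [20,[50,-10,0],0]
    - [20,[34.7,-9.7,0],0]

```text
t: 5.78
tool_pos: [0.5198, 0.2649, 0.4484]
orientation: [-2.457, -1.958, -0.0]
force: [0.2, 0.4, -0.8]
opening: 0.0239
```

apply_moves:
  deltas:
    - [20,[0,0,0],-0.113]
    - [20,[0,0,0],-0.113]
    - [20,[0,0,0],0]
    - [20,[0,0,0],0]

```text
t: 6.28
tool_pos: [0.5203, 0.2627, 0.4481]
orientation: [2.225, 2.218, 0.0]
force: [-0.1, -0.6, -0.7]
opening: 0.0239
```

Run:
```python
from h import *
from plant import robot,viewer
s=robot.read_state();goto(s,(.520,.263,.443),0);print(s['opening'],s['force'],s['t'])
for n in('wrist','scene','top'):
    c=viewer.get_calibration(n);im=viewer.read_camera(n);cv2.imwrite(f'pics/{n}2.png',im)
    for b in blobs(im,'orange',5)[0]:print(n,b,np.round(plane(c,b[0],.068),4))
```

```text
pos [0.5203 0.2627 0.4481] tooly [ 1.    -0.003  0.   ] z [ 0.  0. -1.] shift [ 0.3 -0.3  5.1] yaw -0.003
0.02394919749794436 [-0.13884418 -0.61016469 -0.67230057] 6.275
wrist ([254.4, 169.4], [241, 157, 28, 25, 407]) [0.518 0.26  0.068]
wrist ([304.6, 272.6], [304, 271, 3, 5, 8]) [0.5838 0.1211 0.068 ]
wrist ([207.2, 276.2], [205, 273, 5, 7, 13]) [0.4551 0.1159 0.068 ]
wrist ([197.0, 305.5], [197, 301, 1, 10, 10]) [0.4394 0.0712 0.068 ]
wrist ([206.0, 319.3], [204, 318, 4, 4, 7]) [0.4507 0.0492 0.068 ]
wrist ([355.6, 347.8], [354, 344, 5, 9, 13]) [0.6604 0.0024 0.068 ]
wrist ([365.2, 346.3], [361, 344, 8, 7, 16]) [0.6737 0.0051 0.068 ]
wrist ([380.0, 345.2], [379, 344, 3, 4, 5]) [0.6942 0.0071 0.068 ]
wrist ([400.0, 347.6], [397, 344, 7, 9, 13]) [0.7226 0.0033 0.068 ]
wrist ([414.0, 346.4], [410, 345, 10, 5, 16]) [0.7418 0.0056 0.068 ]
wrist ([359.4, 347.2], [359, 346, 2, 3, 5]) [0.6657 0.0035 0.068 ]
wrist ([318.8, 350.8], [315, 349, 9, 5, 17]) [ 0.6088 -0.003   0.068 ]
wrist ([378.0, 351.1], [377, 348, 4, 7, 9]) [ 0.6924 -0.0029  0.068 ]
wrist ([423.0, 350.5], [421, 349, 4, 4, 8])
[... 4518 characters left out ...]
68 ]
wrist ([130.5, 369.8], [130, 368, 2, 4, 6]) [ 0.3384 -0.035   0.068 ]
wrist ([152.9, 370.1], [151, 368, 4, 4, 7]) [ 0.3705 -0.0359  0.068 ]
wrist ([207.4, 369.8], [206, 369, 4, 3, 5]) [ 0.4491 -0.036   0.068 ]
wrist ([321.2, 368.7], [320, 368, 4, 2, 6]) [ 0.6137 -0.034   0.068 ]
wrist ([336.2, 369.6], [335, 368, 3, 4, 5]) [ 0.6355 -0.0355  0.068 ]
wrist ([343.5, 369.3], [342, 368, 4, 4, 6]) [ 0.6459 -0.0349  0.068 ]
wrist ([63.4, 371.2], [62, 370, 4, 3, 5]) [ 0.2426 -0.0359  0.068 ]
wrist ([70.0, 371.5], [69, 370, 4, 3, 6]) [ 0.2519 -0.0366  0.068 ]
scene ([398.5, 239.0], [390, 234, 18, 12, 131]) [0.5201 0.2622 0.068 ]
top ([122.3, 230.2], [116, 223, 15, 16, 120]) [0.5194 0.2629 0.068 ]
```

View pics/wrist2.png

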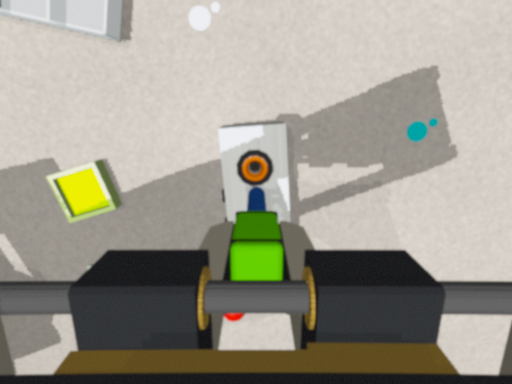

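The wrist view shows the tube tip at (257,188), in line with the collet at (254,168). I'll lower it until the tip is just above the rim, then compare tip and collet in the same pictures.

apply_moves:
  deltas:
    - [20,[0,0,30],0]
    - [20,[0,0,35],0]
    - [20,[0,0,25],0]
    - [20,[0,0,8],0]
    - [20,[0,0,0],0]

```text
t: 7.05
tool_pos: [0.5204, 0.2627, 0.3498]
orientation: [-2.222, -2.22, 0.001]
force: [-0.4, -0.2, -1.2]
opening: 0.0238
```

Run:
```python
from h import *
from plant import robot,viewer
s=robot.read_state();goto(s,(.519,.262,.343),0);print(s['force'],s['t'])
T=[]
for n in('wrist','scene'):
    c=viewer.get_calibration(n);im=viewer.read_camera(n);cv2.imwrite(f'pics/{n}3.png',im)
    for b in blobs(im,'orange',60)[0]:print(n,b,np.round(plane(c,b[0],.068),4))
    q=np.array(c['R'])@[.5195,.262,.075]+c['t'];u=(c['fx']*q[0]/q[2]+c['cx'],c['fy']*q[1]/q[2]+c['cy']);print(n,'expected tip',np.round(u,1))
    x,y=int(u[0]),int(u[1]);a=im[max(y-60,0):y+50,x-60:x+60];T.append(cv2.resize(a,(400,int(400*a.shape[0]/a.shape[1])),interpolation=2));print('origin',x-60,y-60)
h=min(t.shape[0] for t in T);cv2.imwrite('pics/t3.png',np.hstack([t[:h] for t in T]))
```

```text
pos [0.5204 0.2627 0.3498] tooly [ 1.    -0.001 -0.   ] z [-0. -0. -1.] shift [-0.7 -1.3  6.8] yaw -0.001
[-0.35470025 -0.24107959 -1.22585789] 7.05
wrist ([252.9, 187.9], [237, 175, 35, 30, 462]) [0.5172 0.2638 0.068 ]
wrist expected tip [255.5 192. ]
origin 195 132
scene ([398.7, 239.2], [390, 234, 18, 12, 125]) [0.5205 0.2626 0.068 ]
scene expected tip [399.3 236. ]
origin 339 175
```

View pics/t3.png

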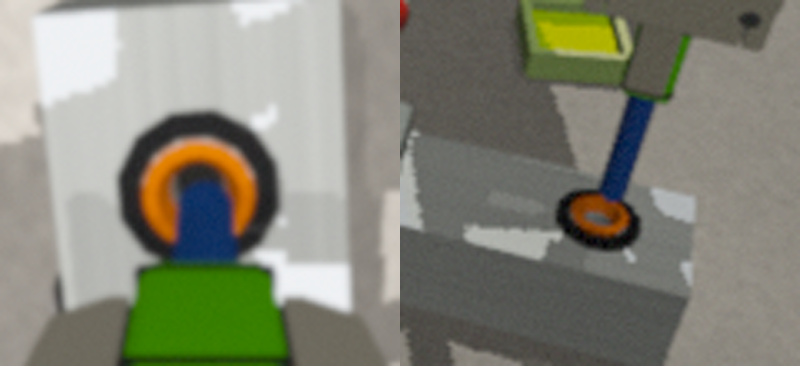

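The wrist half shows the tube about 2 px right of the collet centre. The scene half suggests a few mm of y offset, so I'll compute it.

```bash
cat >> h.py <<'E'
def axis_offset(im,c,roi,cuv,z=.068):
    "offset (mm) of tube's axis from collet centre along the horizontal normal n of the view plane through the axis"
    x0,y0,x1,y1=roi;h=cv2.cvtColor(im,cv2.COLOR_BGR2HSV)
    m=cv2.inRange(h,np.array((105,110,30)),np.array((130,255,255)));k=np.zeros_like(m);k[y0:y1,x0:x1]=m[y0:y1,x0:x1]
    n,l,st,ce=cv2.connectedComponentsWithStats(k);i=1+np.argmax(st[1:,4]);P=[]
    for y in range(st[i][1]+2,st[i][1]+st[i][3]-4):
        xs=np.where(l[y]==i)[0]
        if len(xs)>2:P.append((y,xs.mean()))
    P=np.array(P);a,b=np.polyfit(P[:,0],P[:,1],1)
    r1=ray(c,(a*P[0,0]+b,P[0,0]))[1];r2=ray(c,(a*P[-1,0]+b,P[-1,0]))[1]
    N=np.cross(r1,r2);N/=np.linalg.norm(N);o=-np.array(c['R']).T@np.array(c['t'])
    hn=np.linalg.norm(N[:2]);X=plane(c,cuv,z)
    print('blob',st[i],'N',N.round(3),'offset mm',round(-1000*N@(X-o)/hn,2),'along',(N[:2]/hn).round(3))
E
python3 - <<'E'
from h import *
from plant import robot,viewer
s=robot.read_state();print('q',np.round(s['q'],2))
w=cv2.imread('pics/wrist3.png');axis_offset(w,viewer.get_calibration('wrist'),(195,140,315,230),(195+199.5/3.333,132+191/3.333))
e=cv2.imread('pics/scene3.png');c=viewer.get_calibration('scene')
for u in((398.5,239.3),(398.7,239.7)):axis_offset(e,c,(385,195,420,245),u)
E
```

```text
q [0.38 0.12 1.6  0.   1.42 0.38]
blob [246 186  21  24 346] N [-0.998 -0.058  0.016] offset mm -0.74 along [-0.998 -0.058]
blob [399 204  16  31 211] N [-0.049 -0.999  0.001] offset mm -2.38 along [-0.049 -0.999]
blob [399 204  16  31 211] N [-0.049 -0.999  0.001] offset mm -1.85 along [-0.049 -0.999]
```

apply_moves:
  deltas:
    - [20,[-2,-1.2,6],0]
    - [20,[0,0,6],0]
    - [20,[0,0,3],0]
    - [20,[0,0,0],0]

```text
t: 7.65
tool_pos: [0.519, 0.2607, 0.3342]
orientation: [-2.222, -2.221, 0.001]
force: [0.3, -0.7, -0.7]
opening: 0.0237
```

Run:
```python
from h import *
from plant import robot,viewer
s=robot.read_state();goto(s,(.519,.262,.343),0);print(s['force'],s['t'])
w=viewer.read_camera('wrist');e=viewer.read_camera('scene');cv2.imwrite('pics/w4.png',w);cv2.imwrite('pics/s4.png',e)
cs=viewer.get_calibration('scene')
axis_offset(e,cs,(385,195,420,245),(398.6,239.5))
T=[cv2.resize(w[150:250,200:300],(400,400),interpolation=2),cv2.resize(e[190:260,365:435],(400,400),interpolation=2)]
cv2.imwrite('pics/t4.png',np.hstack(T))
```

```text
pos [0.519  0.2607 0.3342] tooly [ 1.    -0.    -0.001] z [-0.001 -0.    -1.   ] shift [ 1.3  0.  -8.8] yaw -0.0
[ 0.25613964 -0.70153812 -0.66130943] 7.65
blob [397 211  14  30 208] N [-0.045 -0.999 -0.   ] offset mm 0.04 along [-0.045 -0.999]
```

View pics/t4.png

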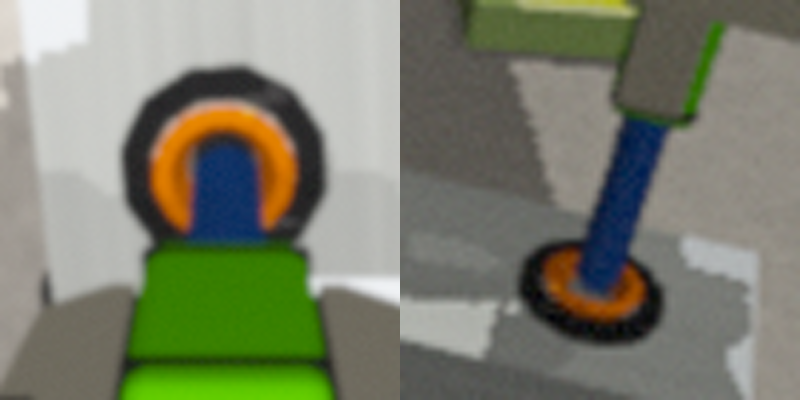

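The tube now looks centred in the funnel (wrist: tube centre 227 vs ring 224.5 in the crop). I'll enter the bore in small steps while watching the force.

apply_moves:
  deltas:
    - [20,[0,-0.4,2],0]
    - [20,[0,0,2],0]
    - [20,[0,0,2],0]
    - [20,[0,0,1],0]

```text
t: 8.25
tool_pos: [0.5187, 0.2608, 0.3275]
orientation: [-2.222, -2.221, 0.0]
force: [0.6, -0.1, -0.3]
opening: 0.024
```

apply_moves:
  deltas:
    - [20,[0,0,1],0]
    - [20,[0,0,1],0]
    - [20,[0,0,1],0]
    - [20,[0,0,0],0]

```text
t: 8.75
tool_pos: [0.5187, 0.2608, 0.3246]
orientation: [-2.222, -2.221, 0.0]
force: [0.3, 0.5, -0.7]
opening: 0.024
```

apply_moves:
  deltas:
    - [20,[0,0,1],0]
    - [20,[0,0,1],0]
    - [20,[0,0,1],0]
    - [20,[0,0,0],0]

```text
t: 9.25
tool_pos: [0.5187, 0.2607, 0.3216]
orientation: [-2.222, -2.221, 0.0]
force: [0.3, 0.4, -0.8]
opening: 0.0241
```

apply_moves:
  deltas:
    - [20,[0,0,1],0]
    - [20,[0,0,1],0]
    - [20,[0,0,1],0]
    - [20,[0,0,0],0]

```text
t: 9.75
tool_pos: [0.5188, 0.2608, 0.3197]
orientation: [2.222, 2.221, 0.001]
force: [-3.0, -0.5, 6.0]
opening: 0.0237
```

apply_moves:
  deltas:
    - [20,[0,0,1],0]
    - [20,[0,0,1],0]
    - [20,[0,0,1],0]
    - [20,[0,0,0],0]

```text
t: 10.25
tool_pos: [0.5188, 0.2608, 0.3167]
orientation: [2.222, 2.221, 0.001]
force: [-1.4, -0.6, 6.1]
opening: 0.0236
```

The seal is met at about 7 mm depth, where expected, with about 7 N of drag. The arm's compliance is soft, about 6 N/mm. Continuing.

apply_moves:
  deltas:
    - [20,[0,0,2],0]
    - [20,[0,0,2],0]
    - [20,[0,0,2],0]
    - [20,[0,0,2],0]
    - [20,[0,0,0],0]

```text
t: 10.88
tool_pos: [0.5188, 0.2608, 0.3086]
orientation: [2.222, 2.221, 0.001]
force: [-2.4, -0.7, 4.7]
opening: 0.0237
```

apply_moves:
  deltas:
    - [20,[0,0,1],0]
    - [20,[0,0,0.5],0]
    - [20,[0,0,0],0]

```text
t: 11.25
tool_pos: [0.5188, 0.2608, 0.3073]
orientation: [2.222, 2.221, 0.001]
force: [-3.0, -0.6, 6.2]
opening: 0.0236
```

apply_moves:
  deltas:
    - [20,[0,0,1],0]
    - [20,[0,0,0.5],0]
    - [20,[0,0,0],0]

```text
t: 11.62
tool_pos: [0.5188, 0.2608, 0.3057]
orientation: [2.222, 2.221, 0.001]
force: [-2.4, -1.1, 6.1]
opening: 0.024
```

apply_moves:
  deltas:
    - [20,[0,-0.3,1],0]
    - [20,[0,0,0.5],0]
    - [20,[0,0,0],0]

```text
t: 12.0
tool_pos: [0.5187, 0.2608, 0.3044]
orientation: [2.222, 2.221, 0.001]
force: [-2.2, -1.0, 6.1]
opening: 0.0236
```

apply_moves:
  deltas:
    - [20,[0,0,1],0]
    - [20,[0,0,0],0]

```text
t: 12.25
tool_pos: [0.5186, 0.2608, 0.3033]
orientation: [2.221, 2.221, 0.001]
force: [-0.9, -0.7, 6.7]
opening: 0.0242
```

apply_moves:
  deltas:
    - [20,[0,0,1],0]
    - [20,[0,0,0],0]

```text
t: 12.5
tool_pos: [0.5187, 0.2608, 0.3023]
orientation: [2.222, 2.221, 0.001]
force: [-2.4, -1.2, 5.8]
opening: 0.0237
```

apply_moves:
  deltas:
    - [20,[0,0,1],0]
    - [20,[0,0,0],0]

```text
t: 12.75
tool_pos: [0.5186, 0.2608, 0.3013]
orientation: [2.221, 2.221, 0.001]
force: [-2.5, -1.8, 6.2]
opening: 0.0234
```

apply_moves:
  deltas:
    - [20,[0,0,1],0]
    - [20,[0,0,0],0]

```text
t: 13.0
tool_pos: [0.5186, 0.2608, 0.3004]
orientation: [2.222, 2.221, 0.001]
force: [-2.3, -0.3, 6.4]
opening: 0.0239
```

apply_moves:
  deltas:
    - [20,[0,0,1],0]
    - [20,[0,0,0],0]

```text
t: 13.25
tool_pos: [0.5186, 0.2608, 0.2993]
orientation: [2.222, 2.221, 0.001]
force: [-1.4, -1.1, 4.8]
opening: 0.024
```

apply_moves:
  deltas:
    - [20,[0,0,1],0]
    - [20,[0,0,0],0]

```text
t: 13.5
tool_pos: [0.5186, 0.2608, 0.2983]
orientation: [2.221, 2.221, 0.001]
force: [-2.0, -1.1, 6.5]
opening: 0.0239
```

apply_moves:
  deltas:
    - [20,[0,0,1],0]
    - [20,[0,0,0],0]

```text
t: 13.75
tool_pos: [0.5187, 0.2609, 0.298]
orientation: [2.221, 2.221, 0.002]
force: [-4.0, -2.0, 10.6]
opening: 0.0239
```

The force rises sharply at about 29 mm depth, so this is the stop. One more gentle push will confirm it.

apply_moves:
  deltas:
    - [20,[0,0,0.7],0]
    - [20,[0,0,0],0]

```text
t: 14.0
tool_pos: [0.5187, 0.2609, 0.2979]
orientation: [2.221, 2.221, 0.002]
force: [-5.0, -2.1, 15.0]
opening: 0.0235
```

About 9 N on the stop with no further travel: it is seated. Let go and retreat upward.

apply_moves:
  deltas:
    - [30,[0,0,0],0]
    - [45,[0,0,0],0]
    - [55,[0,0,0],0]
    - [55,[0,0,0],0]

```text
t: 14.5
tool_pos: [0.5184, 0.2608, 0.2952]
orientation: [-2.222, -2.221, 0.001]
force: [-0.1, 0.2, 0.3]
opening: 0.0533
```

apply_moves:
  deltas:
    - [55,[0,0,-15],0]
    - [55,[0,0,-30],0]
    - [55,[0,0,-40],0]
    - [20,[0,0,-25],0]
    - [0,[0,0,0],0]

```text
t: 15.12
tool_pos: [0.5191, 0.2611, 0.4094]
orientation: [2.22, 2.219, 0.009]
force: [-1.5, 0.4, -0.8]
opening: 0.0394
```

Run:
```python
from h import *
from plant import robot,viewer
s=robot.read_state();print(s['force'],s['opening'])
I={n:viewer.read_camera(n) for n in('scene','top')};C={n:viewer.get_calibration(n) for n in I}
B={}
for n in I:
    for k in('red','green'):
        for b in blobs(I[n],k,60)[0]:print(n,k,b)
cv2.imwrite('pics/s5.png',I['scene'])
kt=[b[0] for b in blobs(I['scene'],'red',60)[0] if 300<b[0][0]<360];kp=[b[0] for b in blobs(I['top'],'red',60)[0] if 160<b[0][0]<210]
print(tri(C['scene'],kt[0],C['top'],kp[0]))
goto(s,(.47,.13,.42),0)
```

```text
[-1.51522042  0.3752109  -0.75289384] 0.039388860837992756
scene red ([139.5, 31.4], [132, 0, 16, 61, 340])
scene red ([150.9, 133.9], [145, 131, 13, 7, 61])
scene red ([334.4, 178.2], [329, 172, 13, 13, 126])
scene green ([192.7, 140.6], [188, 133, 10, 16, 122])
scene green ([407.4, 211.7], [398, 195, 21, 33, 423])
top red ([181.6, 236.3], [175, 230, 14, 13, 139])
top red ([407.4, 242.3], [398, 235, 18, 15, 189])
top green ([106.8, 224.1], [99, 217, 20, 16, 197])
top green ([382.6, 296.6], [375, 292, 14, 10, 104])
(array([0.49662845, 0.12564472, 0.14655244]), np.float64(0.0007709541449618277))
pos [0.5191 0.2611 0.4094] tooly [ 1.    -0.     0.006] z [ 0.006  0.002 -1.   ] shift [-131.1  -49.   -11.2] yaw -0.0
```

View pics/s5.png

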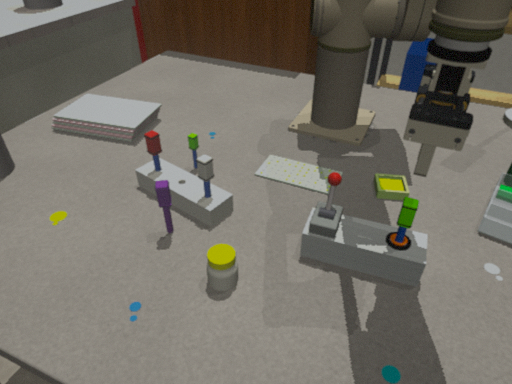

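The silencer stands upright in the collet, and the rack and jar look untouched. The knob triangulates to (0.497, 0.126, 0.147), which fits the lever geometry. I'll go to its -x side with the fingers closed and push toward +x.

apply_moves:
  deltas:
    - [0,[-30,-15,0],0]
    - [0,[-40,-20,0],0]
    - [0,[-40,-20,0],0]
    - [0,[-25,-19,0],0]
    - [0,[0,0,0],0]

```text
t: 15.85
tool_pos: [0.4433, 0.1245, 0.4038]
orientation: [-2.223, -2.218, 0.004]
force: [0.3, 1.1, -0.3]
opening: 0.0005
```

apply_moves:
  deltas:
    - [0,[0,0,30],0]
    - [0,[0,0,35],0]
    - [0,[0,0,20],0]
    - [0,[0,0,7],0]
    - [0,[0,0,0],0]

```text
t: 16.48
tool_pos: [0.4443, 0.1261, 0.313]
orientation: [-2.221, -2.221, 0.002]
force: [0.4, 0.3, 0.1]
opening: 0.0008
```

apply_moves:
  deltas:
    - [0,[0,10,0],0]
    - [0,[0,10,0],0]
    - [0,[0,10,0],0]
    - [0,[0,10,0],0]
    - [0,[0,0,0],0]

```text
t: 17.1
tool_pos: [0.4852, 0.1257, 0.3135]
orientation: [2.222, 2.22, 0.0]
force: [-0.6, 0.2, -0.7]
opening: 0.0001
```

apply_moves:
  deltas:
    - [0,[0,10,0],0]
    - [0,[0,10,0],0]
    - [0,[0,10,0],0]
    - [0,[0,8,0],0]
    - [0,[0,0,0],0]

```text
t: 17.73
tool_pos: [0.5229, 0.1257, 0.3134]
orientation: [2.222, 2.221, -0.0]
force: [-0.5, 0.6, 0.8]
opening: 0.0004
```

apply_moves:
  deltas:
    - [0,[0,2,0],0]
    - [0,[0,2,0],0]
    - [0,[0,2,0],0]
    - [0,[0,0,0],0]

```text
t: 18.23
tool_pos: [0.5284, 0.1258, 0.3136]
orientation: [2.222, 2.221, 0.0]
force: [0.3, -0.6, -1.3]
opening: 0.0009
```

apply_moves:
  deltas:
    - [0,[0,2,0],0]
    - [0,[0,2,0],0]
    - [0,[0,0,0],0]

```text
t: 18.6
tool_pos: [0.5326, 0.1258, 0.3136]
orientation: [2.222, 2.221, 0.0]
force: [0.0, 0.5, -0.8]
opening: 0.0005
```

Run:
```python
from h import *
from plant import robot,viewer
im=viewer.read_camera('scene');c=viewer.get_calibration('scene')
for b in blobs(im,'red',30)[0]:print(b,[plane(c,b[0],z).round(4) for z in(.143,.147,.15)])
cv2.imwrite('pics/s6.png',im)
```

```text
([139.5, 30.9], [133, 0, 14, 61, 341]) [array([-0.1175, -0.7877,  0.143 ]), array([-0.106 , -0.7779,  0.147 ]), array([-0.0974, -0.7705,  0.15  ])]
([150.9, 133.9], [145, 131, 13, 7, 60]) [array([ 0.4983, -0.2813,  0.143 ]), array([ 0.5039, -0.2764,  0.147 ]), array([ 0.5081, -0.2727,  0.15  ])]
([326.4, 199.5], [320, 193, 14, 14, 152]) [array([0.5587, 0.1298, 0.143 ]), array([0.5638, 0.1308, 0.147 ]), array([0.5675, 0.1316, 0.15  ])]
```

The knob has moved to x ≈ 0.561, nearly all the way. I'll push on until it meets its end stop.

apply_moves:
  deltas:
    - [0,[0,1.5,0],0]
    - [0,[0,1.5,0],0]
    - [0,[0,0,0],0]

```text
t: 19.02
tool_pos: [0.5343, 0.1258, 0.3134]
orientation: [-2.22, -2.219, 0.005]
force: [-10.8, 0.1, 6.1]
opening: 0.0006
```

apply_moves:
  deltas:
    - [0,[0,1.5,0],0]
    - [0,[0,0,0],0]

```text
t: 19.27
tool_pos: [0.535, 0.1259, 0.3133]
orientation: [-2.218, -2.218, 0.009]
force: [-19.3, -0.5, 12.5]
opening: 0.0007
```

The end stop is reached at x ≈ 0.534. Back off, rise and check.

apply_moves:
  deltas:
    - [0,[0,-10,0],0]
    - [0,[0,-20,0],0]
    - [0,[0,-20,-20],0]
    - [0,[0,0,-40],0]
    - [0,[0,0,-40],0]

```text
t: 19.9
tool_pos: [0.4865, 0.1257, 0.4147]
orientation: [2.222, 2.221, 0.001]
force: [1.1, 0.2, -0.8]
opening: 0.0003
```

apply_moves:
  deltas:
    - [0,[0,0,0],0]
    - [0,[0,0,0],0]

```text
t: 20.15
tool_pos: [0.4868, 0.1258, 0.4132]
orientation: [2.222, 2.221, 0.001]
force: [-0.1, -0.4, -0.7]
opening: 0.0002
```

Run:
```python
from h import *
from plant import robot,viewer
s=robot.read_state();print(s['force'],s['tool_pos'],s['t'])
I={n:viewer.read_camera(n) for n in('scene','top')};C={n:viewer.get_calibration(n) for n in I}
U={n:[b[0] for b in blobs(I[n],'red',40)[0]] for n in I};print(U)
k=[min(U[n],key=lambda u:np.hypot(u[0]-a,u[1]-b)) for n,a,b in(('scene',326,200),('top',180,205))]
K,e=tri(C['scene'],k[0],C['top'],k[1]);print('knob',K,e,'lean',np.arctan2(K[0]-.5305,K[2]-.082)+.5)
for n in I:print(n,blobs(I[n],'green',60)[0])
cv2.imwrite('pics/s7.png',I['scene'])
```

```text
[-0.10513238 -0.40643211 -0.67650994] [0.48681775 0.12575737 0.41323129] 20.15
{'scene': [[139.5, 30.9], [150.9, 134.0], [326.4, 199.7]], 'top': [[183.0, 200.6], [407.1, 242.5]]}
knob [0.56288974 0.12865381 0.14514439] 0.004060075461807399 lean 0.9739517510975839
scene [([192.7, 140.6], [188, 133, 10, 16, 123]), ([407.5, 211.5], [398, 195, 21, 33, 430])]
top [([381.9, 296.5], [375, 292, 14, 10, 111])]
```

View pics/s7.png

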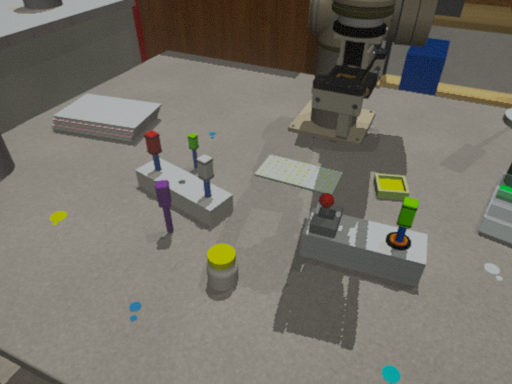

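The silencer is unchanged at (407,211), the lever leans to +x at about 0.97 rad, and the robot is clear. Handing in.

```bash
python3 -c "
from plant import order
print(order.close_job())"
```

```text
the job is handed in; nothing more can be done
None
```

The green silencer is seated in the air block and released, the air lever is swung fully on, and the job was handed in at about 20 s of the 69 s allowed.

- **Insertion:** I gripped the green head, taking it from the rack's middle hole, and lined the tube up with the collet using the wrist and scene views. The seal met the tube about 7 mm into the bore with 6–7 N of drag. The stop came at about 29 mm, and I pushed until the force read 15 N, so about 9 N was on the stop with no further travel.
- **Lever:** I pushed the knob over with closed fingers until it hit its end stop, at about 19 N. In the last pictures the lever measures about 0.97 rad.
- **Final check:** The last scene picture shows the silencer upright and where it was after I let go. The robot is clear, with forces near zero, and the red and white silencers and the jar look unmoved.
- **Disagreements:**
    - The two views of the final knob position differ by 4 mm.
    - The top camera did not show the green head at the end, probably because the arm was in the way.
    - I could not measure directly that the tube still rests on the stop after release. The scene view, where its position did not change, is the only evidence.

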